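# Change over the mask aligner's chucks

## Task

Put the spare chucks away, each lying flat inside the storage nest of its own shape and size (large round, small round, and the square one squared up with its nest), and slide the loading slide plate-first under the mask holder, fully home against the back stop, flat on the table. Leave the small jar and the tweezers where they are.

Things in the scene. Friction and masses are not known exactly. Their poses are not given: they have to be found in the camera images.
- large_chuck: The large round vacuum chuck: an aluminium disc 76 mm in diameter, loose on the table, about 0.2 kg. Top of the plate 14 mm above the underside; on its centre stands a black lifting knob, 22 mm in diameter from 22 to 48 mm above the underside (a thinner 16 mm neck below), for grasping from above. Origin: centre of the underside, z up.
- small_chuck: The small round vacuum chuck: an aluminium disc 51 mm in diameter, loose on the table, about 0.1 kg. Top of the plate 14 mm above the underside; on its centre stands a black lifting knob, 22 mm in diameter from 22 to 48 mm above the underside (a thinner 16 mm neck below), for grasping from above. Origin: centre of the underside, z up.
- square_chuck: The square vacuum chuck: an aluminium plate 56 x 56 mm, loose on the table, about 0.13 kg; its x and y axes run along its sides. Top of the plate 14 mm above the underside; on its centre stands a black lifting knob, 22 mm in diameter from 22 to 48 mm above the underside (a thinner 16 mm neck below), for grasping from above. Origin: centre of the underside, z up.
- slide: Wafer loading slide, loose, 0.25 kg, 140 mm long. Origin: midway along, on the underside; x points from handle to plate. Aluminium plate 70 (x) x 66 x 12 mm, centre at x = +35 mm, with a dark round seat on it up to z = 18 mm. Black handle block, centre at x = -55 mm: 30 (x) x 22 (y) x 40 mm high, grasped from above across the 22 mm. Neck 16 wide, 10 high. Heavy handle: balances near x = -13 mm.
- large_nest: Round grey storage nest with a low rim, 92 mm inside diameter, 100 mm outside, for the large round chuck. The floor inside is 4 mm above the table, the rim 10 mm above the table and 4 mm thick. A darker outline of the chuck's exact shape and size is drawn on the floor. Fixed to the table; its place varies. Origin: centre, at table height, z up.
- small_nest: Round grey storage nest with a low rim, 67 mm inside diameter, 75 mm outside, for the small round chuck. The floor inside is 4 mm above the table, the rim 10 mm above the table and 4 mm thick. A darker outline of the chuck's exact shape and size is drawn on the floor. Fixed to the table; its place varies. Origin: centre, at table height, z up.
- square_nest: Square grey storage nest with a low rim, 72 mm inside width, 80 mm outside, for the square chuck; its x and y axes run along its sides. The floor inside is 4 mm above the table, the rim 10 mm above the table and 4 mm thick. A darker outline of the chuck's exact shape and size is drawn on the floor. Fixed to the table; its place varies. Origin: centre, at table height, z up.
- mask_holder: Dark steel window frame, 90 (x) x 120 mm (y), underside 30 and top 40 mm above the table, on two side walls; fixed, its place and turn vary. Tunnel below: 92 mm wide, black floor, open at the front (x = -45 mm, robot side), steel back stop at x = +36 mm. Origin: frame centre at table height, x from front to stop. Slide home: its origin at x = -34 mm, y = 0, same x direction, handle out in front.
- jar: A small amber glass jar with a white lid, 30 mm in diameter, 42 mm high, standing among the things; not part of the job. Origin: centre of its underside.
- tweezers: Steel tweezers, about 92 mm long, 13 mm wide and 7 mm high, lying on the table roughly along the world's x; not part of the job. Origin: near their middle, on the underside.
Things that resemble listed ones, but are neither listed nor needed, are in the scene too. What is shaped like the large_chuck but yellow is not meant.

How it is judged:
By the outcome, as a careful person would: the job done as asked, in the order asked, and still so for the second after the job is handed in, with the robot touching nothing.
It also fails if it takes over 102 s, if anything falls off the work surface, if the arm or the gripper's body presses on something with over 40 N, if the wrist force passes 120 N, or if a joint passes its speed limit or range.

## Robot

A 6-joint arm with a two-finger parallel gripper is mounted at the origin on the work surface. World frame = base frame: x ahead of the robot, y to its left, z up, the work surface at z = 0. Lengths are in m, angles in rad, forces in N, time in s.
With the tool pointing down it reaches from about 0.3 to 1 m from the base axis. Payload 5.1 kg.
Tool frame: the origin (TCP) lies between the finger pads; the fingertips stand 19 mm ahead of it and the grasp point (between the pads) is the TCP (r.tip_extent is the distance from the TCP to the fingertips, in m); z points along the fingers, y is the line along which they close (so a half turn about z gives the same grasp; the last joint's range is limited). The gripper opens to 95 mm and grips with 3 to 60 N. Pads are 20 mm wide; open, the fingers measure 119 mm over their backs; the gripper's body (75 mm by 180 mm) begins 59 mm behind the grasp point.
Start: joints at [-1.39, 0.124, 1.65, -0, 1.367, -0.083], TCP at [0.169, -0.628, 0.195] pointing down, gripper open.
Joint ranges: [-2.61, 2.61], [-1.02, 2.33], [0.03, 2.71], [-1.35, 4.49], [0.32, 2.68], [-2.91, 2.91]. Speed limits (rad/s): [2.57, 2.57, 3.14, 3.14, 3.14, 3.14].

## Interface

Orientations are given as a rotation vector (axis times angle).
In Python, from workcell import r, jaws, vision, monitor gives the robot as it stands. Calls block until the motion is done:
- r.goto(position, orientation): joint-space move of the TCP to a pose.
- r.line_to(position, orientation=None, vel=0.15): straight line of the TCP; orientation=None keeps the orientation; vel is the mean speed in m/s.
- r.move_joints(angles): joint-space move.
- jaws.gripper_open() and jaws.grasp(effort=None): open the fingers fully, or close them until they stop; effort is the grip in N (None keeps the last).
- r.pause(seconds).
- r.inverse_kinematics(position, orientation): joint angles nearest the present ones, or None.
- vision.grab_frame(name): name is "scene" or "side" or "wrist"; returns (picture, depth): 420x560x3 uint8, red, green, blue; 420x560 float32, m along the optical axis (not along the pixel's ray), 0 where there is no reading.
- vision.calibration(name): a dict with "fx", "fy", "cx", "cy" (pixels), "view" (4x4, takes a point from world to camera coordinates). Camera axes: x right, y up, looking along -z (the intrinsics and any distortion apply to the point x, -y, -z); pixel columns grow to the right and rows downward; lengths in m; the calibration is good to about 2 mm. A picture is of the moment at which its call begins: read the wrist's pose just before it. calibration takes no time and is no camera call; for the wrist camera it gives the pose at the moment of the call.
A pose or a line that the arm cannot do raises r.Unreachable and nothing moves.
- r.close_job(): hands the job in; it is judged then, once.
Trained networks look in the newest picture that a camera, given by its name, has taken for a name from the list of things; names that differ only in an ending like _2 or _b are one class to them, and where a whole thing is asked for, a point or a joint stands for the part that bears it (a point fixed in the world has none). Each returns a list of dicts, best first, with "p" (0 to 1); they miss things now and then, are a little off and sometimes report something else, mostly with a low value. They report only what shows in the picture. A call takes as long as a camera call. They do not tell look-alikes from the thing itself.
- vision.boxes_of(camera, name): "box" ([left, top, right, bottom] in pixels, round what is visible of it).
- vision.silhouettes(camera, name): "region" (420x560 bool, what is visible of it) and "box" ([left, top, right, bottom] in pixels, round what is visible of it).
Readings, each from a call of its own:
- monitor.get_time_s(): time.
- monitor.get_joint_pos(): joint angles.
- monitor.get_joint_velocities(): joint speeds.
- monitor.get_joint_efforts(): joint torques, N m.
- monitor.get_tool_pos(): TCP position.
- monitor.get_tcp_rot(): TCP orientation.
- monitor.get_wrist_force(): force on the tool from outside, world axes, zero at the start.
- monitor.get_wrist_torque(): the same for the moment, N m.
- monitor.get_opening(): opening from 0.0 (shut) to 1.0 (fully open).
- monitor.get_gripper_force(): force on a finger pad.
Only numpy, scipy, OpenCV 4.12 (cv2) and the standard library are available. Lean on these libraries where they do the work, as an engineer would, in place of code of your own. Each camera call takes 0.05 s, during which the arm holds its last target. There are 200 camera calls.

## Working session

There is one attempt and no reset: what is moved stays moved. The work goes in short steps, each a Python script; the robot and the scene stay as the last script left them, time stands still between calls to the robot, and variables do not carry over. Pictures are saved under pics/ and viewed, at most 14 in all, crops included, and the job is handed in when it is done.

```bash
mkdir -p pics; ls; python3 - <<'E'
from workcell import r,jaws,vision,monitor
import cv2,numpy as np
for n in("scene","side"):
    p,d=vision.grab_frame(n); cv2.imwrite(f"pics/{n}0.png",p[:,:,::-1]); c=vision.calibration(n); print(n,c)
    np.savez(f"{n}0.npz",p=p,d=d)
print(monitor.get_time_s(),monitor.get_tcp_rot())
E
```

```text
pics
scene {'fx': 512.458089321246, 'fy': 512.458089321246, 'cx': 285.6070150093708, 'cy': 213.93322599303798, 'view': array([[-0.70936047,  0.70474217, -0.01209142,  0.3516528 ],
       [-0.39527367, -0.38354357,  0.83465745,  0.18247265],
       [ 0.58358071,  0.59685242,  0.55063667, -1.48493895],
       [ 0.        ,  0.        ,  0.        ,  1.        ]])}
side {'fx': 531.0451442278014, 'fy': 531.0451442278014, 'cx': 277.0401166087983, 'cy': 213.99511182870796, 'view': array([[-0.9464758 , -0.32277171, -0.00140639,  0.46552768],
       [ 0.16208983, -0.47906111,  0.86268612, -0.13685246],
       [-0.27912442,  0.81628358,  0.50573776, -1.0197791 ],
       [ 0.        ,  0.        ,  0.        ,  1.        ]])}
0.1 [-3.11244194e+00 -4.12888807e-01  1.65112759e-04]
```

View pics/scene0.png

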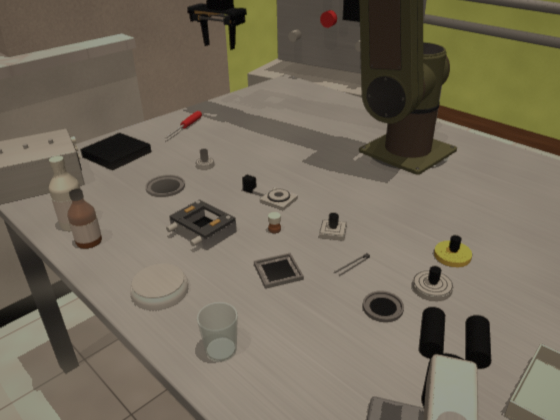

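View pics/side0.png

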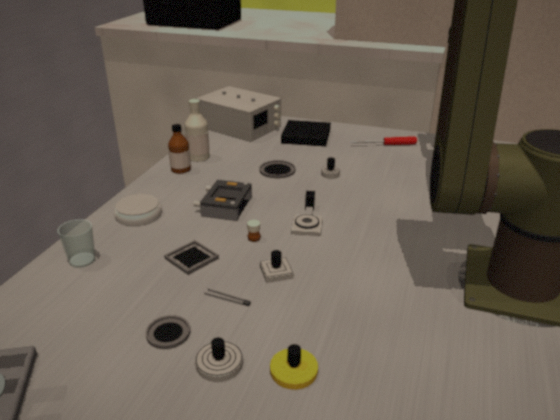

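The scene view shows the silver large chuck at (433,282), its yellow look-alike at (453,250), and the square chuck at (333,228). The small chuck is at (204,160) and the slide at (265,190). The holder is at (203,222), the square nest at (278,270), the round nests at (165,185) and (383,306), and the jar at (274,223). The side view agrees. Next I'll build a fused cloud and take measurements from it.

```bash
cat > h.py <<'E'
import numpy as np,cv2
from workcell import r,jaws,vision,monitor
def cloud(p,d,c):
    v,u=np.mgrid[:420,:560]; m=d>0
    z=d; X=np.stack([(u-c['cx'])/c['fx']*z,-(v-c['cy'])/c['fy']*z,-z,np.ones_like(z)],-1)
    return (X@np.linalg.inv(c['view']).T)[...,:3],m
def ortho(P,C,c,half=.08,res=.0005):
    pass
E
python3 - <<'E'
from h import *
names=["large_chuck","small_chuck","square_chuck","slide","large_nest","small_nest","square_nest","mask_holder","jar","tweezers"]
for cam in("scene","side"):
    f=np.load(f"{cam}0.npz");W,m=cloud(f['p'],f['d'],vision.calibration(cam))
    for n in names:
        for s in vision.silhouettes(cam,n)[:3]:
            g=s['region']&m; 
            if g.sum()<20: continue
            w=W[g]; hi=np.percentile(w[:,2],98)
            k=w[(w[:,2]>.044)&(w[:,2]<.054)]
            rect=cv2.minAreaRect((w[:,:2]*1000).astype(np.float32))
            col=f['p'][g].mean(0).astype(int)
            print(cam,n,round(s['p'],2),np.array(s['box']).astype(int),'z98 %.3f'%hi,'z2 %.3f'%np.percentile(w[:,2],2),'rect',np.round(rect[0]),np.round(rect[1]),round(rect[2]),'knob',np.round(k.mean(0)*1000) if len(k)>3 else '',col)
E
```

```text
scene large_chuck 0.66 [434 234 470 267] z98 0.049 z2 0.002 rect [330. 344.] [118.  73.] 9 knob [352. 347.  48.] [117 107  50]
scene large_chuck 0.63 [410 266 455 301] z98 0.049 z2 0.003 rect [460. 370.] [88. 75.] 6 knob [468. 371.  48.] [104  96  84]
scene small_chuck 0.59 [195 149 216 168] z98 0.050 z2 0.001 rect [ 457. -366.] [95. 50.] 64 knob [ 464. -347.   49.] [99 90 79]
scene square_chuck 0.71 [319 213 346 239] z98 0.050 z2 0.002 rect [440. 101.] [107.  55.] 32 knob [460. 113.  48.] [103  95  83]
scene slide 0.63 [242 173 298 212] z98 0.042 z2 0.004 rect [ 452. -132.] [ 73. 203.] 1 knob  [96 88 78]
scene large_nest 0.92 [146 173 183 196] z98 0.013 z2 0.001 rect [ 605. -331.] [114. 100.] 44 knob  [83 75 67]
scene small_nest 0.71 [365 288 402 320] z98 0.012 z2 0.002 rect [577. 335.] [76. 74.] 60 knob  [65 58 52]
scene square_nest 0.65 [252 254 304 288] z98 0.012 z2 0.002 rect [638. 117.] [97. 81.] 64 knob  [69 63 56]
scene mask_holder 0.68 [167 199 237 252] z98 0.044 z2 0.001 rect [ 650. -130.] [157. 184.] 3 knob [652. -97.  45.] [73 66 58]
scene mask_holder 0.63 [336 253 367 27
[... 1479 characters left out ...]
 knob  [63 56 50]
side small_nest 0.22 [249 218 264 244] z98 0.045 z2 0.000 rect [552. -18.] [31. 99.] 20 knob [540.  13.  45.] [111  95  76]
side square_nest 0.57 [163 236 221 273] z98 0.013 z2 0.001 rect [640. 116.] [92. 98.] 64 knob  [64 58 52]
side mask_holder 0.85 [193 177 254 219] z98 0.044 z2 0.001 rect [ 673. -132.] [124. 195.] 7 knob [ 646. -102.   45.] [68 60 54]
side jar 0.49 [250 221 263 243] z98 0.045 z2 0.005 rect [540.  14.] [27. 31.] 64 knob [540.  13.  45.] [113  96  76]
side tweezers 0.82 [205 287 250 307] z98 0.010 z2 0.000 rect [515. 213.] [24. 96.] 84 knob  [103  94  85]
side tweezers 0.5 [163 237 219 274] z98 0.013 z2 0.002 rect [640. 116.] [91. 98.] 64 knob  [63 56 50]
```

```bash
python3 - <<'E'
from h import *
c=vision.calibration("wrist"); V=np.linalg.inv(c['view']); print(c['fx'],c['cx'],c['cy']); print(V.round(3)); print(monitor.get_tool_pos())
from scipy.spatial.transform import Rotation as R
print(R.from_rotvec(monitor.get_tcp_rot()).as_matrix().round(3))
for pos in([.47,-.22,.5],[.5,.2,.5]):
  for yaw in (0,np.pi/2,-np.pi/2,np.pi):
    q=r.inverse_kinematics(pos,(R.from_euler('z',yaw)*R.from_rotvec([np.pi,0,0])).as_rotvec()); print(pos,round(yaw,2),None if q is None else np.round(q,2))
E
```

```text
327.5026292586058 276.7776042269387 208.30633034173934
[[ 0.261  0.936  0.235  0.236]
 [-0.965  0.253  0.064 -0.608]
 [ 0.001 -0.243  0.97   0.386]
 [ 0.     0.     0.     1.   ]]
[ 0.16945304 -0.62751649  0.19527232]
[[ 0.965  0.261  0.   ]
 [ 0.261 -0.965 -0.   ]
 [ 0.     0.    -1.   ]]
[0.47, -0.22, 0.5] 0 [-0.54 -0.18  1.45 -0.    1.88  1.03]
[0.47, -0.22, 0.5] 1.57 [-0.54 -0.18  1.45  0.    1.88 -0.54]
[0.47, -0.22, 0.5] -1.57 [-0.54 -0.18  1.45 -0.    1.88  2.6 ]
[0.47, -0.22, 0.5] 3.14 [-0.54 -0.18  1.45  0.    1.88 -2.11]
[0.5, 0.2, 0.5] 0 [ 0.28 -0.14  1.41 -0.    1.87  1.85]
[0.5, 0.2, 0.5] 1.57 [ 0.28 -0.14  1.41 -0.    1.87  0.28]
[0.5, 0.2, 0.5] -1.57 [ 0.28 -0.14  1.41  0.    1.87 -2.86]
[0.5, 0.2, 0.5] 3.14 [ 0.28 -0.14  1.41  0.    1.87 -1.29]
```

```bash
python3 - <<'E'
from h import *
for i,pos in enumerate(([.47,-.24,.25],[.47,.24,.25])):
    r.goto(pos,[np.pi,0,0]); c=vision.calibration("wrist"); p,d=vision.grab_frame("wrist")
    np.savez(f"w{i}.npz",p=p,d=d,**c); cv2.imwrite(f"pics/w{i}.png",p[:,:,::-1])
    for n in ["large_chuck","small_chuck","square_chuck","slide","large_nest","small_nest","square_nest","mask_holder","jar"]:
        for s in vision.silhouettes("wrist",n)[:2]: 
            if s['p']>.4: 
                np.save(f"s_{i}_{n}_{int(s['p']*100)}.npy",s['region'])
print(monitor.get_time_s())
E
ls *.npy; python3 -c "
import cv2,numpy as np
a=[cv2.resize(cv2.imread(f'pics/w{i}.png'),(400,300)) for i in (0,1)]
cv2.imwrite('pics/ww.png',np.hstack(a))"
```

```text
5.6417
s_0_jar_65.npy
s_0_large_nest_62.npy
s_0_mask_holder_81.npy
s_0_slide_66.npy
s_0_small_chuck_84.npy
s_0_square_chuck_65.npy
s_0_square_nest_91.npy
s_1_jar_84.npy
s_1_large_chuck_61.npy
s_1_large_chuck_64.npy
s_1_large_nest_56.npy
s_1_mask_holder_62.npy
s_1_slide_76.npy
s_1_small_nest_86.npy
s_1_square_chuck_95.npy
s_1_square_nest_57.npy
```

View pics/ww.png

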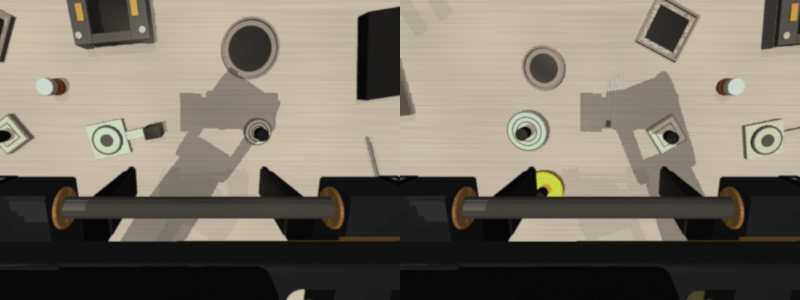

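The left half shows the slide plate at (108,138) with its handle at (154,130), toward -y. It also shows the large nest at (250,47), the small chuck at (258,130), and the holder cut off at the top. The right half shows the large chuck at (527,130), small nest (543,67), square nest (667,28) and square chuck (667,133).

```bash
cat >> h.py <<'E'
def rect(w):
    a=cv2.minAreaRect((w[:,:2]*1000).astype(np.float32)); return np.round(a[0],1),np.round(a[1],1),round(a[2],1)
def circ(w):
    A=np.c_[2*w[:,:2],np.ones(len(w))]; s=np.linalg.lstsq(A,(w[:,:2]**2).sum(1),rcond=None)[0]
    return (s[:2]*1000).round(1),round(1000*np.sqrt(s[2]+s[:2]@s[:2]),1)
def band(w,a,b,c=None,rad=.08):
    w=w[(w[:,2]>a)&(w[:,2]<b)]
    if c is not None: w=w[np.hypot(*(w[:,:2]-c).T)<rad]
    return w
E
python3 - <<'E'
from h import *
def load(i):
    f=np.load(f"w{i}.npz"); W,m=cloud(f['p'],f['d'],f); return W[m]
w=[load(0),load(1)]
for n,i,c in (("large",1,(.466,.371)),("small",0,(.461,-.347)),("square",1,(.458,.113)),("jar",1,(.543,.013))):
    c=np.array(c)
    k=band(w[i],.043 if n!="jar" else .038,.056,c,.03); print(n,len(k),"knob med",rect(k),k[:,2].mean().round(4)) 
    if n!="jar":
        p=band(w[i],.011,.018,c,.05); print("  plate",rect(p),p[:,2].mean().round(4))
for n,i,c,R in (("largenest",0,(.605,-.331),.06),("smallnest",1,(.575,.335),.05),("sqnest",1,(.639,.116),.07)):
    k=band(w[i],.0075,.014,np.array(c),R); print(n,len(k),rect(k),circ(k),k[:,2].mean().round(4))
for i in(0,1):
    k=band(w[i],.009,.022,np.array((.455,-.115)),.07); print("slide plate",rect(k)); k=band(w[i],.036,.046,np.array((.455,-.16)),.06); print("handle",len(k), rect(k) if len(k)>5 else '')
k=band(w[0],.035,.050,np.array((.655,-.125)),.1);print("mask",rect(k))
t=band(w[0],-.01,.006);print("table z",np.median(t[:,2]))
E
```

```text
large 258 knob med (array([466.6, 370.5]), array([20.8, 20. ]), 88.9) 0.0485
  plate (array([466.3, 370.8]), array([74.9, 74.9]), 6.6) 0.0152
small 258 knob med (array([ 463.9, -350. ]), array([21.2, 21. ]), 84.4) 0.0486
  plate (array([ 463.7, -349.8]), array([49.8, 49.9]), 0.6) 0.0152
square 262 knob med (array([459.4, 113.1]), array([21.2, 21. ]), 17.2) 0.0486
  plate (array([459.3, 112.6]), array([56.4, 56.3]), 33.5) 0.0155
jar 495 knob med (array([545. ,  14.3]), array([27.6, 27.6]), 85.4) 0.0428
largenest 947 (array([ 607.8, -329.3]), array([98.9, 98.2]), 1.4) (array([ 607.6, -329. ]), np.float64(47.5)) 0.0105
smallnest 635 (array([576.9, 335.6]), array([74. , 73.6]), 22.2) (array([576.9, 335.7]), np.float64(35.1)) 0.0105
sqnest 1258 (array([640.3, 123.3]), array([80.2, 81.2]), 64.3) (array([638. , 122.8]), np.float64(39.6)) 0.0102
slide plate (array([ 457.2, -110.5]), array([ 66.3, 131.4]), 11.8)
handle 427 (array([ 467.6, -159.8]), array([21.9, 30. ]), 11.8)
slide plate (array([453.7, -91. ]), array([66.4, 92.2]), 11.2)
handle 0 
mask (array([ 644.4, -101.7]), array([ 64.1, 120.8]), 4.5)
table z 0.0009026146136927871
```

```bash
cat >> h.py <<'E'
from scipy.spatial.transform import Rotation as R
def ori(deg): return (R.from_euler('z',deg,degrees=True)*R.from_rotvec([np.pi,0,0])).as_rotvec()
def pick(x,y,deg,z=.039,up=.10,eff=35):
    o=ori(deg); r.goto([x,y,up],o); r.line_to([x,y,z],o); jaws.grasp(eff)
    print("grip",monitor.get_opening()*95,monitor.get_gripper_force())
    r.line_to([x,y,up+.03],o,vel=.2)
def place(x,y,deg,z=.0435,up=.13):
    o=ori(deg); r.goto([x,y,up],o); r.line_to([x,y,z+.015],o,vel=.2); r.line_to([x,y,z],o,vel=.05)
    print("wf",monitor.get_wrist_force(), "op",monitor.get_opening()*95)
    jaws.gripper_open(); r.line_to([x,y,.12],o,vel=.25)
def snap(k):
    c=vision.calibration("wrist"); p,d=vision.grab_frame("wrist"); cv2.imwrite(f"pics/{k}.png",p[:,:,::-1])
    W,m=cloud(p,d,c); return W[m]
E
python3 - <<'E'
from h import *
pick(.4665,.3706,0); place(.6077,-.3292,0)
r.goto([.4638,-.3499,.2],ori(0)); w=snap("a1")
c=np.array((.6077,-.3292))
print("knob",rect(band(w,.048,.058,c,.03)),"plate",rect(band(w,.014,.024,c,.05)),np.median(band(w,.014,.024,c,.05)[:,2]))
c=np.array((.4638,-.3499)); print("small knob",rect(band(w,.043,.056,c,.03)))
k=band(w,.035,.050,np.array((.655,-.125)),.1);print("mask",rect(k))
print(monitor.get_time_s())
E
```

```text
grip 0.7215535732585553 0.0
wf [ 0.37083275  0.99866889 -0.19068253] op 0.366648016098364
knob (array([0., 0.]), array([0., 0.]), 0.0) plate (array([0., 0.]), array([0., 0.]), 0.0) nan
small knob (array([ 464.3, -349.9]), array([20.5, 20.2]), 0.5)
mask (array([ 630.5, -119.3]), array([33.5, 89.2]), 5.1)
15.375
  return _methods._mean(a, axis=axis, dtype=dtype,
  ret = ret.dtype.type(ret / rcount)
```

View pics/a1.png

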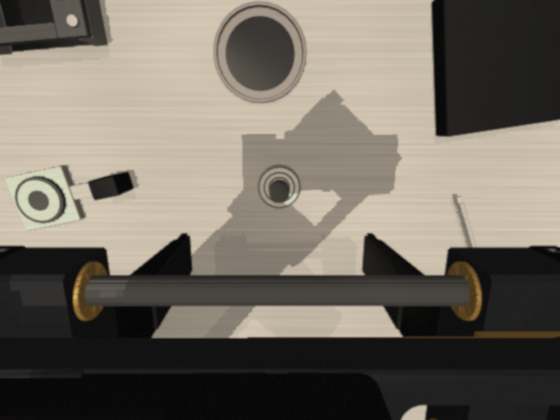

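The grasp of the large chuck missed: the jaws shut to 0 and the nest at (260,52) is still empty. I'll check where the chuck is now.

```bash
python3 - <<'E'
from h import *
p,d=vision.grab_frame("scene"); W,m=cloud(p,d,vision.calibration("scene")); cv2.imwrite("pics/s1.png",cv2.resize(p[120:330,200:480,::-1],None,fx=2.5,fy=2.5))
w=W[m]
print(rect(band(w,.044,.054,np.array((.46,.37)),.1)), rect(band(w,.011,.018,np.array((.48,.37)),.1)))
p,d=vision.grab_frame("side"); W,m=cloud(p,d,vision.calibration("side"));w=W[m]
print(rect(band(w,.044,.054,np.array((.48,.37)),.1)))
print(monitor.get_tool_pos(),monitor.get_opening())
E
```

```text
(array([466.6, 370.4]), array([22. , 19.5]), 49.1) (array([478.8, 364.4]), array([ 84.6, 194.4]), 80.5)
(array([462.6, 370.8]), array([20.1, 23.3]), 24.5)
[ 0.46428501 -0.34913487  0.19800963] 0.9991859341490629
```

View pics/s1.png

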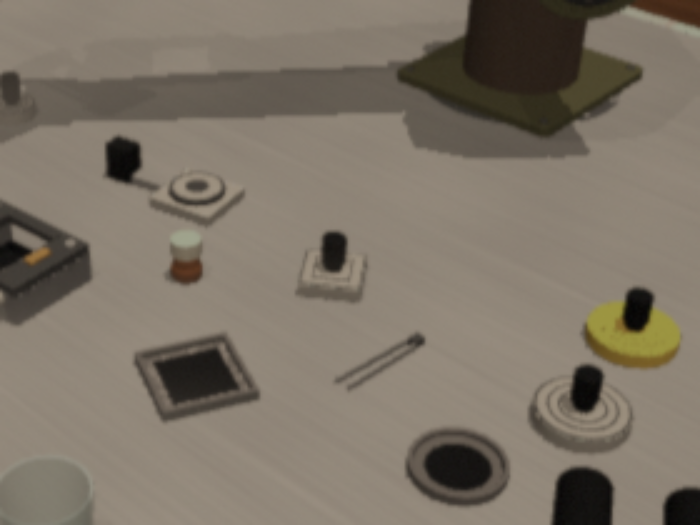

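The chuck hasn't moved (466,370). I'll retry slowly and print readings at the grasp.

```bash
python3 - <<'E'
from h import *
x,y=.4665,.3706;o=ori(0)
r.goto([x,y,.10],o); print(monitor.get_tool_pos(),monitor.get_opening())
r.line_to([x,y,.039],o); print(monitor.get_tool_pos(),monitor.get_tcp_rot(),monitor.get_wrist_force(),monitor.get_opening(),monitor.get_time_s())
w=snap("b1"); jaws.grasp(35)
print(monitor.get_tool_pos(),monitor.get_opening(),monitor.get_gripper_force(),monitor.get_time_s()); r.pause(.3)
print(monitor.get_opening(),monitor.get_gripper_force())
E
```

```text
[0.46714601 0.37002098 0.10018414] 0.9961590207107144
[0.46685247 0.37051942 0.03919693] [-3.14155635e+00  6.17099956e-04 -1.61036509e-04] [ 0.54101264 -0.00928435  0.08536937] 0.9988560601216808 18.6083
[0.4665362  0.37063293 0.03905082] 0.006162155555195038 0.0 20.175
0.00814847135503716 0.0
```

View pics/b1.png

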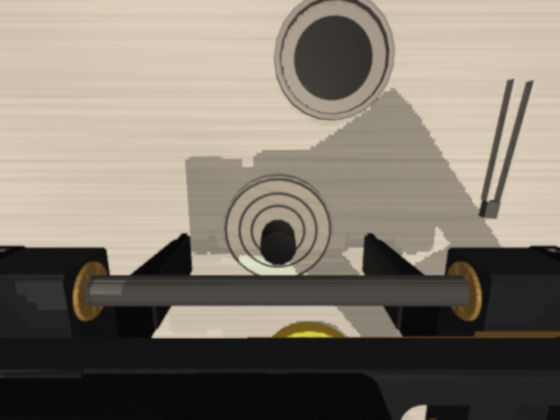

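```bash
python3 - <<'E'
from h import *
print(r.tip_extent,monitor.get_opening())
c=vision.calibration("wrist"); print(np.linalg.inv(c['view']).round(4)[:3,3])
p,d=vision.grab_frame("wrist"); cv2.imwrite("pics/c1.png",p[:,:,::-1]); W,m=cloud(p,d,c)
np.savez("c1.npz",p=p,d=d,W=W)
for rr in range(200,290,8): print(rr,(W[rr,280]*1000).round(),(W[rr,262]*1000).round(),(W[rr,295]*1000).round())
E
```

```text
0.019 0.00814847135503716
[0.5354 0.3719 0.2293]
200 [488. 370.  16.] [488. 382.  16.] [487. 359.  15.]
208 [482. 370.  16.] [482. 382.  15.] [482. 359.  16.]
216 [476. 370.  15.] [477. 382.  16.] [477. 359.  17.]
224 [477. 370.  35.] [471. 382.  15.] [471. 359.  16.]
232 [476. 370.  50.] [470. 381.  31.] [466. 359.  17.]
240 [479. 370.  71.] [471. 380.  48.] [470. 361.  44.]
248 [477. 370.  78.] [502. 376. 142.] [503. 367. 143.]
256 [477. 370.  87.] [502. 376. 148.] [502. 367. 149.]
264 [501. 371. 151.] [502. 375. 154.] [502. 367. 154.]
272 [500. 371. 153.] [502. 375. 157.] [502. 367. 157.]
280 [498. 371. 154.] [501. 375. 161.] [501. 368. 161.]
288 [498. 371. 157.] [499. 375. 160.] [500. 368. 161.]
```

View pics/c1.png

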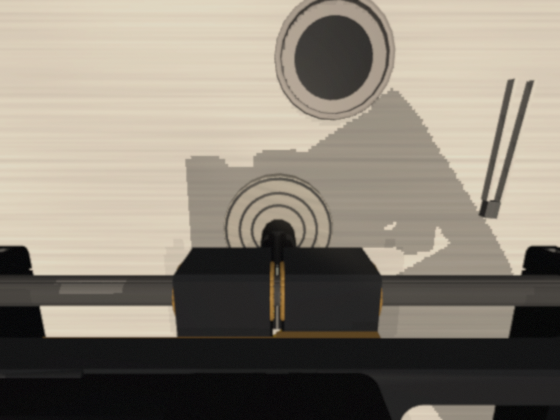

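```bash
python3 - <<'E'
from h import *
f=np.load("w1.npz"); W,m=cloud(f['p'],f['d'],f)
s=W[m]; s=s[(s[:,2]>.1)]; s=s-np.array([.47,.24,.25]); print("open: lowest rel TCP",s[np.argsort(s[:,2])[:400:40]].round(4))
W=np.load("c1.npz")['W']; d=np.load("c1.npz")['d']
for rr in range(222,250,2): print(rr,[tuple((W[rr,c]*1000).round().astype(int)) for c in (274,277,280,283)])
E
```

```text
open: lowest rel TCP [[ 0.0065 -0.0474  0.0188]
 [-0.0076 -0.0472  0.0208]
 [ 0.0127 -0.0495  0.0218]
 [-0.0007  0.048   0.0228]
 [ 0.0117  0.0491  0.0235]
 [-0.0065  0.0479  0.0244]
 [ 0.0127 -0.0496  0.0252]
 [ 0.0052  0.0484  0.0259]
 [ 0.0128  0.0498  0.0268]
 [ 0.0024  0.0482  0.0274]]
222 [(np.int64(477), np.int64(373), np.int64(30)), (np.int64(477), np.int64(372), np.int64(30)), (np.int64(477), np.int64(370), np.int64(31)), (np.int64(476), np.int64(368), np.int64(29))]
224 [(np.int64(477), np.int64(373), np.int64(35)), (np.int64(477), np.int64(372), np.int64(34)), (np.int64(477), np.int64(370), np.int64(35)), (np.int64(477), np.int64(368), np.int64(35))]
226 [(np.int64(477), np.int64(373), np.int64(40)), (np.int64(476), np.int64(372), np.int64(38)), (np.int64(477), np.int64(370), np.int64(40)), (np.int64(477), np.int64(368), np.int64(38))]
228 [(np.int64(477), np.int64(373), np.int64(43)), (np.int64(477), np.int64(372), np.int64(43)), (np.int64(477), np.int64(370), np.int64(44)), (np.int64(477), np.int64(368), np.int64(42))]
230 [(np.int64(477), np.int64(373), np.int64(47)), (
[... 1138 characters left out ...]
nt64(478), np.int64(372), np.int64(70)), (np.int64(479), np.int64(370), np.int64(73)), (np.int64(479), np.int64(369), np.int64(73))]
244 [(np.int64(478), np.int64(373), np.int64(74)), (np.int64(478), np.int64(372), np.int64(73)), (np.int64(479), np.int64(370), np.int64(77)), (np.int64(479), np.int64(369), np.int64(76))]
246 [(np.int64(478), np.int64(373), np.int64(76)), (np.int64(477), np.int64(372), np.int64(75)), (np.int64(479), np.int64(370), np.int64(79)), (np.int64(478), np.int64(369), np.int64(77))]
248 [(np.int64(478), np.int64(373), np.int64(78)), (np.int64(478), np.int64(372), np.int64(78)), (np.int64(477), np.int64(370), np.int64(78)), (np.int64(502), np.int64(370), np.int64(143))]
```

The depth points show the real fingertips about 19 mm behind the reported TCP. The stated geometry puts them 19 mm ahead, so every commanded height must drop by about 38 mm. I'll add that correction and retry.

```bash
sed -i 's/z=.039,up=.10/z=.002,up=.06/; s/z=.0435,up=.13/z=.0065,up=.09/; s/,\.12\],o,vel=.25/,.07],o,vel=.25/' h.py
python3 - <<'E'
from h import *
x,y=.4665,.3706;o=ori(0)
jaws.gripper_open(); r.line_to([x,y,.002],o,vel=.1); jaws.grasp(35)
op=monitor.get_opening(); print(op*95,monitor.get_gripper_force(),monitor.get_wrist_force())
if op>.1:
    r.line_to([x,y,.09],o,vel=.2); print(monitor.get_opening()*95,monitor.get_wrist_force())
    place(.6077,-.3292,0); 
    r.goto([.4638,-.3499,.16],ori(0)); w=snap("a2")
    c=np.array((.6077,-.3292))
    print("knob",rect(band(w,.048,.058,c,.03)),"plate",rect(band(w,.014,.024,c,.043)),np.median(band(w,.014,.024,c,.04)[:,2]))
    c=np.array((.4638,-.3499)); print("small knob",rect(band(w,.043,.056,c,.03)))
print(monitor.get_time_s())
E
```

```text
20.802467432876437 34.99987356830388 [0.20092494 0.07705413 0.34344663]
21.07193820598134 [-0.35929207  0.40368936 -2.81341304]
wf [-0.24133354  0.50835882 -1.88778281] op 20.697754723365744
knob (array([ 606.9, -328.1]), array([20.7, 21. ]), 89.6) plate (array([ 606.1, -327.5]), array([75.2, 73. ]), 89.1) 0.01943167746790808
small knob (array([ 464.2, -350.1]), array([20.9, 21.1]), 55.1)
30.2333
```

Large chuck is seated: centre within about 1.5 mm, plate top at 19 mm. Next are the small and square chucks.

```bash
python3 - <<'E'
from h import *
pick(.4640,-.3500,0); assert monitor.get_opening()>.1
place(.5769,.3357,0)
r.goto([.4593,.1129,.14],ori(30)); w=snap("a3")
c=np.array((.5769,.3357)); print("small knob",rect(band(w,.046,.058,c,.03)),"plate",rect(band(w,.014,.024,c,.03)),np.median(band(w,.014,.024,c,.03)[:,2]))
c=np.array((.4593,.1129)); print("sq knob",rect(band(w,.043,.056,c,.03)),"plate",rect(band(w,.011,.018,c,.05)))
print("sqnest",rect(band(w,.0075,.014,np.array((.64,.123)),.07)))
print("square pick"); print(monitor.get_time_s())
E
```

```text
grip 20.88864934391901 34.99989008283592
wf [ 0.36829731 -0.72760997 -1.09241923] op 21.087103548160826
small knob (array([0., 0.]), array([0., 0.]), 0.0) plate (array([0., 0.]), array([0., 0.]), 0.0) nan
sq knob (array([459.3, 112.6]), array([20.8, 21.1]), 48.0) plate (array([459.3, 112.6]), array([55.9, 56. ]), 33.6)
sqnest (array([640.2, 123.2]), array([80. , 81.2]), 64.1)
square pick
39.15
  return _methods._mean(a, axis=axis, dtype=dtype,
  ret = ret.dtype.type(ret / rcount)
```

View pics/a3.png

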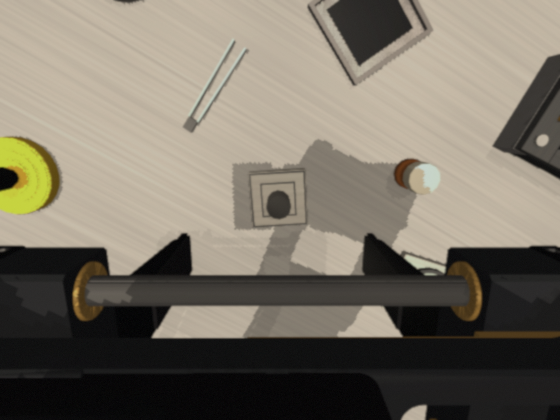

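```bash
python3 - <<'E'
from h import *
pick(.4593,.1127,30); assert monitor.get_opening()>.1
place(.6402,.1232,60.6)
r.goto([.58,-.10,.18],ori(0)); w=snap("a4")
c=np.array((.6402,.1232)); print("sq knob",rect(band(w,.046,.058,c,.03)),"plate",rect(band(w,.014,.024,c,.045)),np.median(band(w,.014,.024,c,.03)[:,2]))
k=band(w,.037,.050,np.array((.655,-.125)),.11);print("mask",rect(k)); np.save("a4.npy",w)
k=band(w,.009,.022,np.array((.455,-.1)),.08); print("slide plate",rect(k)); k=band(w,.036,.046,np.array((.467,-.16)),.03); print("handle",rect(k))
p,d=vision.grab_frame("scene"); W,m=cloud(p,d,vision.calibration("scene"));w=W[m]
print("small knob scene",rect(band(w,.049,.058,np.array((.577,.336)),.04)),np.median(band(w,.014,.024,np.array((.577,.336)),.026)[:,2]))
print(monitor.get_time_s())
E
```

```text
grip 21.549899519229506 35.000056166318245
wf [-0.94377351  0.26882502 -1.48194956] op 20.928419884964807
sq knob (array([640.2, 122.7]), array([21.3, 21.4]), 13.8) plate (array([640.4, 122.6]), array([56.9, 56.1]), 64.5) 0.019414048005900464
mask (array([ 658. , -100.7]), array([ 90.3, 120.2]), 4.8)
slide plate (array([ 457. , -105.3]), array([ 66.5, 139.1]), 12.1)
handle (array([0., 0.]), array([0., 0.]), 0.0)
small knob scene (array([577.2, 336.8]), array([23.8, 19.5]), 37.2) 0.019026658975343613
46.3083
```

View pics/a4.png

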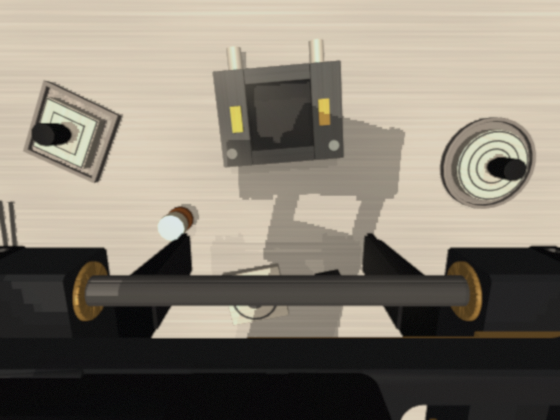

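All three chucks are in their nests: square at 64.5° against the nest's 64.1°, round ones within 1.5 mm. The holder shows around (280,115), centre (658,-101) mm, turned 4.8°. Next I'll grasp the slide, turn it to face the holder and check.

```bash
python3 - <<'E'
from h import *
h=np.array((.4676,-.1598)); o=ori(101.8)
r.goto([*h,.05],o); r.line_to([*h,-.013],o); print(monitor.get_tool_pos(),monitor.get_wrist_force())
jaws.grasp(45); print(monitor.get_opening()*95,monitor.get_gripper_force())
r.line_to([*h,-.007],o,vel=.05); print(monitor.get_wrist_force(),monitor.get_wrist_torque())
r.line_to([.452,-.15,-.007],ori(53),vel=.03)
r.line_to([.455,-.130,-.007],ori(4.8),vel=.02)
r.line_to([.4706,-.1164,-.007],ori(4.8),vel=.06)
w=snap("a5"); print(monitor.get_tool_pos(),monitor.get_opening()*95)
k=band(w,.010,.032,np.array((.56,-.108)),.042); print("plate",rect(k),np.percentile(k[:,2],[5,50,95]))
print("mask",rect(band(w,.036,.05,np.array((.658,-.1)),.11)))
print(monitor.get_time_s()); np.save("a5.npy",w)
E
```

```text
[ 0.4679497  -0.15988755 -0.01270669] [-0.14664358 -0.74826268  0.09449231]
21.61071662160097 44.974746108055115
[-0.51700603 -0.26469331 -2.54260656] [-0.15704338 -0.15035834 -0.05116948]
[ 0.47058978 -0.11618644 -0.00712108] 21.674483274538183
plate (array([ 556.4, -107.3]), array([76.5, 66.4]), 4.9) [0.01774238 0.02431948 0.02607987]
mask (array([0., 0.]), array([0., 0.]), 0.0)
52.6833
```

View pics/a5.png

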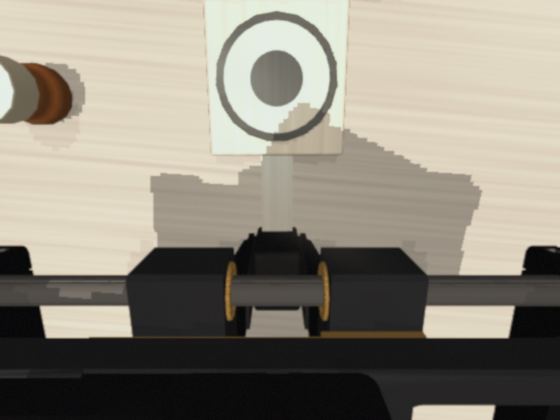

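The slide hangs level, with its plate centred at column 277 and turned 4.9°, in line with the tunnel. I'll lower it and push it in.

```bash
python3 - <<'E'
from h import *
o=ori(4.8); u=np.array((np.cos(np.radians(4.8)),np.sin(np.radians(4.8)))); C=np.array((.658,-.1012))
r.line_to([.4706,-.1164,-.0125],o,vel=.05); jaws.grasp(20); print(monitor.get_wrist_force())
P=lambda a:[*(C+u*a),-.0125]
r.line_to(P(-.150),o,vel=.06); print(monitor.get_wrist_force(),monitor.get_wrist_torque())
r.line_to(P(-.100),o,vel=.06); print(monitor.get_wrist_force())
a=-.094
while a<-.078:
    r.line_to(P(a),o,vel=.02); f=monitor.get_wrist_force(); print(round(a,4),f.round(1),monitor.get_tool_pos().round(4))
    if f[:2]@u<-6: break
    a+=.002
print(monitor.get_time_s())
E
```

```text
[ 0.55957121  0.21228242 -2.89986298]
[-0.7033477   0.14046359 -3.00910984] [-0.05290849  0.09377048 -0.00903643]
[-0.40625244  0.1493979  -2.90746938]
-0.094 [ 0.6 -0.4 -2.6] [ 0.5644 -0.1091 -0.0125]
-0.092 [ 0.2 -0.  -3.2] [ 0.5664 -0.1089 -0.0125]
-0.09 [-0.2  0.4 -2. ] [ 0.5685 -0.1087 -0.0124]
-0.088 [-4.8  0.3 -0.9] [ 0.5693 -0.1084 -0.0129]
-0.086 [-10.1   0.4   4.9] [ 0.5695 -0.1082 -0.0131]
56.375
```

```bash
python3 - <<'E'
from h import *
o=ori(4.8); u=np.array((np.cos(np.radians(4.8)),np.sin(np.radians(4.8)))); C=np.array((.658,-.1012))
P=lambda a,z:[*(C+u*a),z]
r.line_to(P(-.0895,-.0125),o,vel=.02); r.line_to(P(-.0895,-.0135),o,vel=.02); print(monitor.get_wrist_force())
r.line_to(P(-.0873,-.0135),o,vel=.02); print(monitor.get_wrist_force(),monitor.get_tool_pos())
jaws.gripper_open(); a=monitor.get_tool_pos()
r.line_to([a[0],a[1],.06],o); r.goto([.55,-.10,.18],ori(0)); w=snap("a6"); print(monitor.get_time_s())
for z0,z1 in((.036,.0455),): 
    k=band(w,z0,z1,np.array((.569,-.108)),.025); print("handle",rect(k),np.percentile(k[:,2],[5,50,95]))
print("mask",rect(band(w,.037,.05,np.array((.67,-.1)),.09)))
k=band(w,.009,.03,np.array((.658,-.101)),.03); print("seat z",np.percentile(k[:,2],[5,50,95]))
p,d=vision.grab_frame("side"); cv2.imwrite("pics/side2.png",cv2.resize(p[120:400,100:380,::-1],None,fx=2,fy=2))
E
```

```text
[ 1.2033475   0.11253884 -0.76792181]
[-5.98589165 -0.79416912  5.30817426] [ 0.56966141 -0.10885294 -0.01312823]
59.725
handle (array([ 569.2, -107.7]), array([30.3, 21.9]), 5.1) [0.03918285 0.04068308 0.04192095]
mask (array([ 641.9, -101.9]), array([123.3, 120.6]), 4.6)
seat z [0.01283824 0.01911165 0.02053132]
```

View pics/a6.png

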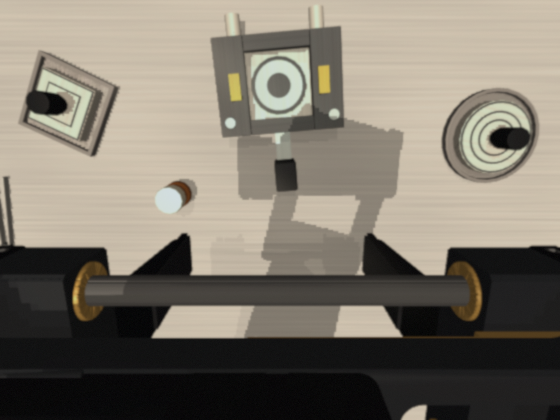

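View pics/side2.png

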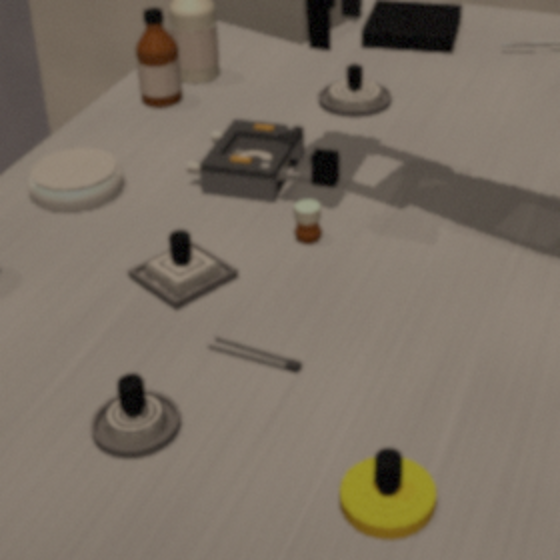

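The slide is home: its handle is at (569.2,-107.7) against the expected (569.3,-108.1), and flat. In the side crop all three chucks sit in their nests, and the jar (308,220) and tweezers (255,353) are undisturbed.

```bash
python3 -c "
from workcell import r; print(r.close_job())"
```

```text
the job is handed in; nothing more can be done
None
```

The job is handed in at about 60 s of the 102 s allowed: all three chucks lie flat in their own nests, the slide is home against the stop and flat, and the jar and tweezers were left alone; the first grasp missed because the reported TCP is about 38 mm off the real grasp point, which I corrected for.

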